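# Hang the parts bin back on the bin rail

## Robot

A 6-joint arm with a two-finger parallel gripper is mounted at the origin on the work surface. World frame = base frame: x ahead of the robot, y to its left, z up, the work surface at z = 0. Lengths are in mm, angles in rad, forces in N, time in s.
With the tool pointing down it reaches from about 300 to 775 mm from the base axis. Payload 14.6 kg.
Tool frame: the origin (TCP) lies on the centre line of the jaws, within the pads' length; the fingertips stand 19 mm ahead of it and the grasp point (between the pads) is the TCP (bot.tip_reach is the distance from the TCP to the fingertips, in mm); z points along the fingers, y is the line along which they close (so a half turn about z gives the same grasp; the last joint's range is limited). The gripper opens to 85 mm and grips with 20 to 120 N. Pads are 22 mm wide; open, the fingers measure 114 mm over their backs; the gripper's body (76 mm by 85 mm) begins 54 mm behind the grasp point. The pads swing forward as they close: fully open they stand 13 mm farther back than shut.
Start: joints at [1.061, 0.3, 1.521, -0, 1.321, -0.067], TCP at [235.655, 496.947, 215.481] pointing down, gripper open.
Joint ranges: [-3.03, 3.03], [-0.79, 2.21], [0.23, 2.52], [-1.04, 4.18], [0, 3.07], [-2.55, 2.55]. Speed limits (rad/s): [2.22, 2.22, 2.57, 3.14, 3.14, 3.14].

## Interface

Orientations are given as a unit quaternion [w, x, y, z].
In Python, from rig import bot gives the robot as it stands. Calls block until the motion is done:
- bot.move_to(position, orientation): joint-space move of the TCP to a pose.
- bot.servo_line(position, attitude=None, speed=150, until_force=None): straight line of the TCP; attitude=None keeps the orientation; speed is the mean speed in mm/s. With until_force (N) it stops when the force on the tool has changed by that much, and returns True; else False.
- bot.move_joints(angles): joint-space move.
- bot.move_gripper(opening, grip_force=None): finger opening in mm; grip_force is the grip in N (None keeps the last); returns when the fingers have stopped.
- bot.dwell(seconds).
- bot.ik(position, orientation): joint angles nearest the present ones, or None.
- bot.read_state(): the state.
- bot.read_camera(name): name is "scene" or "top" or "wrist"; returns a dict with "image" (384x512x3 uint8, blue, green, red), "depth" (384x512 float32, mm along the optical axis (not along the pixel's ray), 0 where there is no reading), "fovy" (degrees; the focal length in pixels is half the picture's height over the tangent of half this angle, whatever the lens; pixels are square), "cx", "cy" (the principal point, pixels), "k1" (the pictures are not rectified: a ray, as slopes to the right and down, at radius r is drawn at 1 + k1 r^2 times it, then the intrinsics apply), "eye" and "attitude" of the camera in the world; the wrist camera has in their place "mount" (4x4, takes a point from camera to tool coordinates, whose origin is the TCP and whose axes are the flange's). Camera axes: x right, y down, z forward; pixel columns grow to the right and rows downward; lengths in mm; the calibration is good to about 2 mm. A picture is of the moment at which its call begins: read the wrist's pose just before it.
A pose or a line that the arm cannot do raises bot.MotionError and nothing moves.
- bot.finish_job(): hands the job in; it is judged then, once.
The state is a dict: "clock": time; "joint_positions": joint angles; "qvel": joint speeds; "effort": joint torques, N m; "ee_pos": TCP position; "tool_rot": TCP orientation; "ft_force": force on the tool from outside, world axes, zero at the start; "moment": the same for the moment, N m; "grip_width": finger opening in mm; "grip_force": force on a finger pad.
Only numpy, scipy, OpenCV 4.12 (cv2) and the standard library are available. Lean on these libraries where they do the work, as an engineer would, in place of code of your own. Each camera call takes 0.05 s, during which the arm holds its last target. There are 200 camera calls.

## Task

Hang the narrow empty parts bin that stands on the desk in the free place on the bin rail, between the bins already hanging there, with its hook fully down over the rail so that it hangs by itself. Lower it in without letting it drop, do not push the neighbouring bins along the rail or knock them off, and leave the wide bin where it stands.

Things in the scene. Friction and masses are not known exactly. Their poses are not given: they have to be found in the camera images.
- pot: The bin to hang: empty open box of bare folded sheet metal standing on the desk, 66 mm deep (x), 64 wide (y), 75 high at the back, front wall 45 high; about 0.2 kg. Origin: centre of its underside; z up, +x to its back, where its hook stands (see pot_hook). Hung properly the origin is 87 to 90 mm above the desk and the bin leans up to 5 degrees, its underside swung back towards the rack.
- pot_hook (a point): Middle of the underside of the hook's arch, 110 mm above and 38 mm behind the bin's origin. The hook is 24 mm wide (y): a 4 mm strap going up from the back wall, a 5 mm arch, a 4 mm tongue hanging 22 mm down behind. The mouth between strap and tongue is 10 mm in x (5 each way from here); outside 18 mm in x, to be gripped from above: one finger before the strap, one behind the tongue.
- rack: Fixed stand of the bin rail, may stand turned: two square posts 200 mm tall at y = -165 and +165 mm, on feet. Origin: on the desk, midway between the posts. y runs along the rail; bins hang on its -x side. Four places near y = -102, -34, 34 and 102 mm: the outer two are taken, one of the inner two, either one, is free (a blank card on the rail marks it). Behind the rail there is room for a finger.
- rail_mid (a point): A mark fixed to the rack, at the height of the rail's top edge (200 mm), 45 mm before the posts. The rail is a steel strip on edge along the rack's y, 6 mm thick, 290 long, 70 tall, top edge round. It sits on slotted arms: its front face (-x side) lies up to 14 mm before or behind this mark, differently at each start and in no reading: feel for it or look.
- bin_left: Neighbour hanging loosely on the rail in the place at y = +102 mm of the rack: like the bin to hang, 64 mm wide, as tall, but deeper from front to back and holding bolts; its hook has a slack of its own. Origin: centre of its underside, about 90 mm above the desk, x to its back.
- bin_mid: The same, less deep, hanging in the inner place that is not free (near y = +34 or -34 mm of the rack).
- bin_right: The same, of another depth, in the place at y = -102 mm of the rack. The free gap between the sides of the two neighbours is 70 to 74 mm wide.
- wide_bin: another empty bin standing on the desk, 100 mm wide and 90 mm deep: too wide for the gap, to be left alone

How it is judged:
By the outcome, as a careful person would: the job done as asked, in the order asked, and still so for the second after the job is handed in, with the robot touching nothing.
It also fails if it takes over 48 s, if anything falls off the work surface, if the arm or the gripper's body presses on something with over 40 N, if the wrist force passes 120 N, or if a joint passes its speed limit or range.

## Working session

There is one attempt and no reset: what is moved stays moved. The work goes in short steps, each a Python script; the robot and the scene stay as the last script left them, time stands still between calls to the robot, and variables do not carry over. Pictures are saved under pics/ and viewed, at most 10 in all, crops included, and the job is handed in when it is done.

```bash
ls; mkdir -p pics; cat > h.py <<'E'
import numpy as np, cv2
from scipy.spatial.transform import Rotation as R
from rig import bot
def rot(q): return R.from_quat([q[1],q[2],q[3],q[0]])
def quat(r): q=r.as_quat(); return [q[3],q[0],q[1],q[2]]
def cam(n):
    s=bot.read_state(); c=bot.read_camera(n)
    if n=='wrist':
        T=np.eye(4); T[:3,:3]=rot(s['tool_rot']).as_matrix(); T[:3,3]=s['ee_pos']
        M=T@np.array(c['mount']); c['Rm']=M[:3,:3]; c['e']=M[:3,3]
    else: c['Rm']=rot(c['attitude']).as_matrix() if np.size(c['attitude'])==4 else np.array(c['attitude']); c['e']=np.array(c['eye'])
    c['f']=c['image'].shape[0]/2/np.tan(np.radians(c['fovy'])/2)
    return c
def slopes(c,uv):
    d=(np.atleast_2d(uv).astype(float)-[c['cx'],c['cy']])/c['f']; s=d.copy()
    for _ in range(20): s=d/(1+c['k1']*(s**2).sum(1,keepdims=True))
    return s
def rays(c,uv):
    s=slopes(c,uv); return np.c_[s,np.ones(len(s))]@c['Rm'].T
def onz(c,uv,z):
    d=rays(c,uv); return c['e']+d*((z-c['e'][2])/d[:,2])[:,None]
def cloud(c):
    h,w=c['depth'].shape; v,u=np.mgrid[:h,:w]
    d=rays(c,np.c_[u.ravel(),v.ravel()])
    return (c['e']+d*c['depth'].reshape(-1,1)).reshape(h,w,3)
E
python3 - <<'E'
from h import *
s=bot.read_state(); print(s['clock'],s['ee_pos'],s['tool_rot'],s['ft_force'])
ims=[]
for n in('scene','top'):
    c=cam(n); np.savez(f'{n}.npz',**c); ims.append(c['image']); print(n,c['e'],c['Rm'][:,2],c['fovy'],c['k1'],(c['depth']>0).mean())
cv2.imwrite('pics/s.png',ims[0]); cv2.imwrite('pics/t.png',ims[1])
E
```

```text
pics
0.0 [235.52596953 496.73770636 214.9243974 ] [-1.62191323e-04  2.19591798e-01  9.75591673e-01 -5.50838643e-04] [0.04765119 0.57015186 0.92484692]
scene [1144.87703941 -266.75724815  957.05449525] [-0.58762428  0.21705596 -0.77947702] 49.78448756612963 -0.057232763233408084 0.9959004720052084
top [ 370.67595564  -38.32898117 1048.43871408] [ 0.20700372  0.006122   -0.978321  ] 56.33332780423507 -0.05123765770700889 0.9958445231119791
```

View pics/s.png

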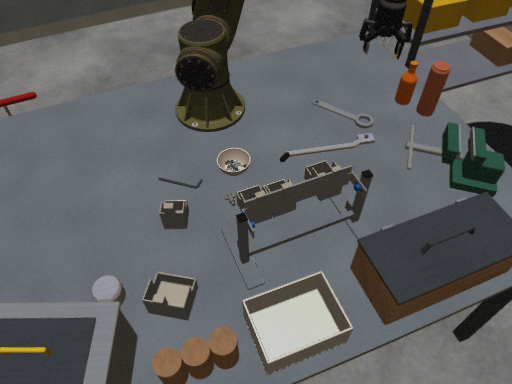

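View pics/t.png

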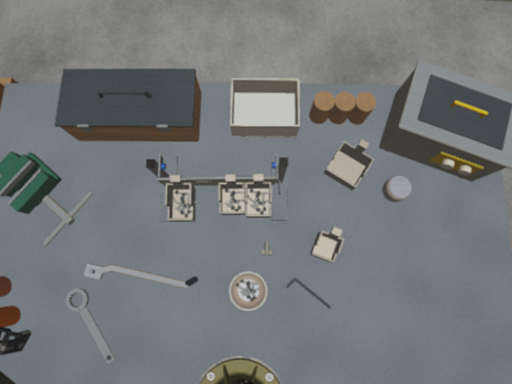

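The top view shows the rack with posts near (155,168) and (283,168). Bins hang at (180,203), (232,198) and (258,200), so the free place is near (207,182). The narrow bin is at (326,247) with its hook at (337,232). The wide bin is at (350,165).

```bash
python3 - <<'E'
from h import *
c=dict(np.load('top.npz')); P=cloud(c); im=c['image']
a=cv2.resize(im[140:270,140:360],None,fx=3.6,fy=3.6,interpolation=cv2.INTER_CUBIC); cv2.imwrite('pics/t2.png',a)
def sub(u0,u1,v0,v1): return P[v0:v1,u0:u1].reshape(-1,3)
q=sub(305,350,222,270); k=q[q[:,2]>10]
print('pot n',len(k),k.min(0),k.max(0))
for lo,hi in((35,60),(60,85),(95,130)):
    m=k[(k[:,2]>lo)&(k[:,2]<hi)]
    if len(m)>3:
        r=cv2.minAreaRect(m[:,:2].astype(np.float32)); print(lo,hi,len(m),m.mean(0).round(1),r)
q=sub(145,300,145,225)
for lo,hi in((150,170),(185,215),(215,240)):
    m=q[(q[:,2]>lo)&(q[:,2]<hi)]
    if len(m)>3: print('rack',lo,hi,len(m),m.mean(0).round(1),m.min(0).round(),m.max(0).round(),cv2.minAreaRect(m[:,:2].astype(np.float32)))
for u,v in((160,160),(277,160),(175,180),(207,181),(245,180),(272,178),(163,168),(283,163),(155,168)): print(u,v,P[v,u].round())
E
```

```text
pot n 429 [ 370.67595564 -275.3427367    10.12087508] [ 475.69062735  -38.32898117 1048.43871408]
35 60 135 [ 423.  -233.1   46.4] ((427.5484924316406, -233.6895294189453), (65.5640640258789, 66.5920181274414), 68.61741638183594)
60 85 97 [ 445.  -241.8   71.3] ((440.1640625, -238.61224365234375), (65.38655090332031, 41.21733856201172), 69.293212890625)
95 130 79 [ 462.9 -246.7  112.6] ((463.6680603027344, -247.38255310058594), (24.310245513916016, 18.785202026367188), 71.13369750976562)
rack 150 170 590 [577.5  67.  161.8] [ 521. -114.  150.] [649. 234. 170.] ((578.666015625, 61.22923278808594), (347.511962890625, 126.55795288085938), 87.4411849975586)
rack 185 215 739 [591.7  59.6 199.3] [ 572. -116.  185.] [638. 236. 209.] ((603.8731079101562, 59.57591247558594), (59.85309600830078, 352.1357421875), 1.484179139137268)
160 160 [635. 209. 172.]
277 160 [638. -90. 174.]
175 180 [575. 159. 205.]
207 181 [579.  85. 180.]
245 180 [ 371.  -38. 1048.]
272 178 [584. -76. 199.]
163 168 [616. 202. 165.]
283 163 [ 622. -103.  201.]
155 168 [610. 216. 187.]
```

View pics/t2.png

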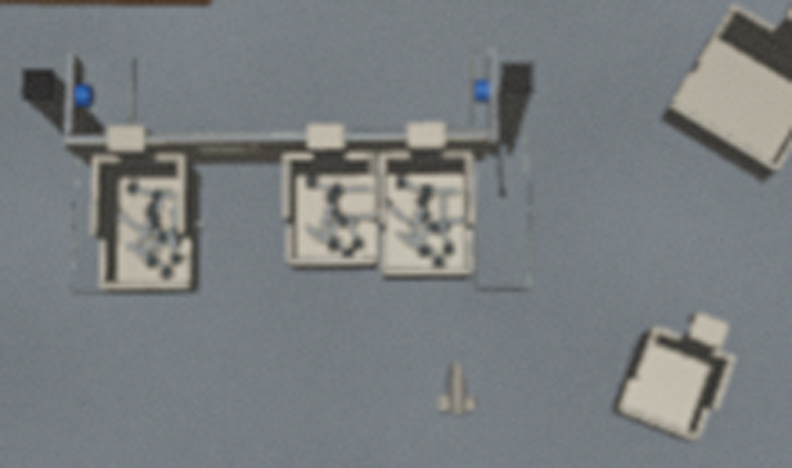

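The crop confirms the free place between the left bin and the middle bin, about x≈580, y≈94, with rack yaw around +2°. The bin's hook is at about (463,-247) with yaw around -20°. Next I look from above the gap with the wrist camera.

```bash
cat >> h.py <<'E'
def down(yaw): return quat(R.from_euler('z',np.pi/2+yaw)*R.from_euler('x',np.pi))
E
python3 - <<'E'
from h import *
bot.move_to([560,92,400],down(0.038))
bot.move_gripper(30)
bot.dwell(0.2)
c=cam('wrist'); np.savez('w1.npz',**c); s=bot.read_state()
print(s['clock'],s['ee_pos'],s['ft_force'],s['grip_width'],c['e'],c['Rm'][:,2])
cv2.imwrite('pics/w1.png',cv2.resize(c['image'],None,fx=1.5,fy=1.5))
E
```

```text
2.9083 [559.999187    92.00920487 400.023515  ] [ 0.69507103  0.79692982 -0.65050695] 29.99261487272236 [555.65837021 157.07292459 558.24288982] [ 0.00949255 -0.25894526 -0.96584535]
```

View pics/w1.png

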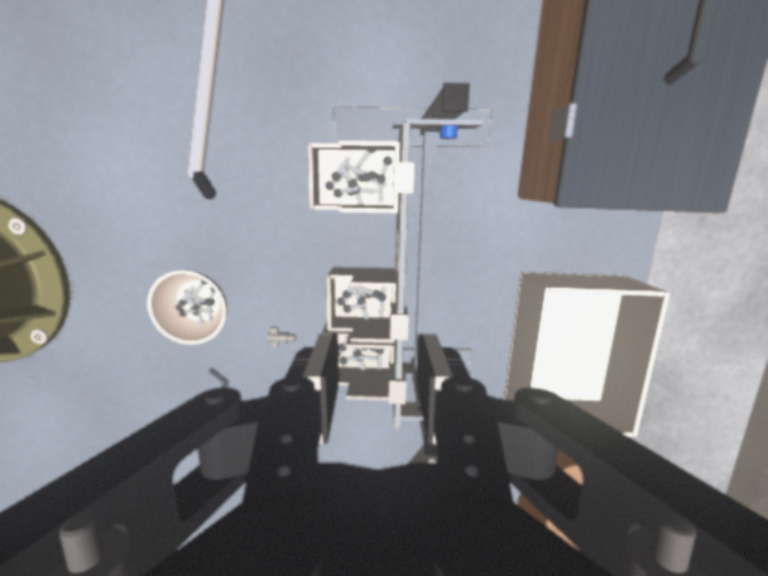

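The wrist view shows the rail along column ~402 (of 768). The left bin ends at row ~212, and the middle bin's top starts at row ~280. The card-marked gap lies between them.

```bash
python3 - <<'E'
from h import *
c=dict(np.load('w1.npz')); P=cloud(c); P[P[...,2]>300]=np.nan
q=P.reshape(-1,3); q=q[np.isfinite(q[:,2])]
m=q[(q[:,2]>192)&(q[:,2]<208)&(q[:,0]>560)&(q[:,0]<600)&(q[:,1]>-80)&(q[:,1]<200)]
# bare rail: per-y-bin front/back
for y in range(50,140,10):
    k=m[(m[:,1]>y)&(m[:,1]<y+10)]
    if len(k): print(y,len(k),k[:,0].min().round(1),np.median(k[:,0]).round(1),k[:,0].max().round(1),np.median(k[:,2]).round(1))
y_=m[:,1]; f=np.polyfit(y_,m[:,0],1); print('rail fit',f)
hk=q[(q[:,2]>202.5)&(q[:,2]<215)&(q[:,0]>555)&(q[:,0]<610)]
print('hook ys',np.histogram(hk[:,1],bins=np.arange(-80,220,8)))
b=q[(q[:,2]>150)&(q[:,2]<175)&(q[:,0]>500)&(q[:,0]<572)]
print('bins',np.histogram(b[:,1],bins=np.arange(-80,220,4)))
# rim of side walls facing the gap
for lo,hi in((40,75),(110,150)):
    k=b[(b[:,1]>lo)&(b[:,1]<hi)]; print(lo,np.percentile(k[:,1],[1,5,50,95,99]).round(1), k[:,2].mean())
# post tops
po=q[(q[:,2]>192)&(q[:,2]<210)&(q[:,0]>605)&(q[:,0]<660)]
for sgn in(1,-1):
    k=po[(po[:,1]-60)*sgn>140]
    if len(k): print('post',k.mean(0),k.min(0),k.max(0))
E
```

```text
50 34 578.3 581.2 584.4 198.9
60 34 578.2 580.7 583.7 198.8
70 28 578.5 580.8 583.1 199.2
80 28 578.1 580.2 582.6 199.5
90 35 577.6 580.4 583.5 198.8
100 40 577.1 579.8 582.9 199.1
110 34 576.9 579.3 582.3 198.8
120 32 577.3 579.4 581.8 199.4
130 35 576.7 579.5 582.5 199.3
rail fit [-2.33394644e-02  5.81943801e+02]
hook ys (array([ 0,  0,  0, 42, 52, 57, 16,  0,  0,  0,  0, 23, 55, 54, 48,  0,  0,
        0,  0,  0,  0,  0,  0,  0,  0,  0,  0,  0, 36, 78, 87, 41,  0,  0,
        0,  0,  0]), array([-80, -72, -64, -56, -48, -40, -32, -24, -16,  -8,   0,   8,  16,
        24,  32,  40,  48,  56,  64,  72,  80,  88,  96, 104, 112, 120,
       128, 136, 144, 152, 160, 168, 176, 184, 192, 200, 208, 216]))
bins (array([  1,  98,  50,   0,   0,   0,   0,   0,   0,   0,   0,   0,   0,
         0,   0,   0,  39,  72, 108,  11,   0,   0,   0,   0,   0,   0,
         0,   0,   0,   0,   0,   0,   0,  40,  71,   0,   0,   0,   0,
         0,   0,   0,   0,   0,   0,   0,   0,   0,   0,   0,   0,   9,
        83,   0,   0,   0,   0,   1,   3,   0,   0,   3,   1,   0,   0,
         0,   7, 120,   0,   0,   0,   0,   0,   0]), array([-80, -76, -72, -68, -64, -60, -56, -52, -48, -44, -40, -36, -32,
       -28, -24, -20, -16, -12,  -8,  -4,   0,   4,   8,  12,  16,  20,
        24,  28,  32,  36,  40,  44,  48,  52,  56,  60,  64,  68,  72,
        76,  80,  84,  88,  92,  96, 100, 104, 108, 112, 116, 120, 124,
       128, 132, 136, 140, 144, 148, 152, 156, 160, 164, 168, 172, 176,
       180, 184, 188, 192, 196, 200, 204, 208, 212, 216]))
40 [53.7 54.2 56.4 57.  57.3] 159.8038970736416
110 [127.6 127.7 129.6 130.7 130.9] 161.37062776585645
post [616.46881155 224.57570499 200.60974669] [606.15221511 214.16235698 192.03243974] [627.80859887 235.57844287 203.27271445]
post [ 619.75010021 -106.56997547  200.07102498] [ 614.27486923 -114.24924423  192.29978118] [627.37278262 -94.86686488 202.0405384 ]
```

```bash
python3 - <<'E'
from h import *
yaw=0.0235; u=np.array([np.cos(yaw),np.sin(yaw),0])
p=np.array([580.3,92.4,207.])
bot.move_to(p+[0,0,60],down(yaw))
t=bot.servo_line(p,speed=80,until_force=8); print('desc hit',t)
if not t:
    res=[]
    for sg in(1,-1):
        h=bot.servo_line(p+sg*15*u,speed=20,until_force=4); e=np.array(bot.read_state()['ee_pos']); res.append((e-p)@u); print(h,e.round(2),res[-1],bot.read_state()['ft_force'].round(1))
        bot.servo_line(p,speed=60)
    print('center offset',np.mean(res),'clear width',abs(res[0]-res[1]),'grip',bot.read_state()['grip_width'])
bot.servo_line(p+[0,0,110],speed=250)
bot.move_gripper(44)
bot.move_to([463,-247,260],down(np.radians(-20))); bot.dwell(.15)
c=cam('wrist'); np.savez('w2.npz',**c); print(bot.read_state()['clock'])
P=cloud(c).reshape(-1,3)
for lo,hi in((60,85),(105,125)):
    m=P[(P[:,2]>lo)&(P[:,2]<hi)&(np.linalg.norm(P[:,:2]-[445,-240],axis=1)<75)]
    if len(m)>3: print(lo,len(m),m.mean(0).round(1),cv2.minAreaRect(m[:,:2].astype(np.float32)))
cv2.imwrite('pics/w2.png',cv2.resize(c['image'],None,fx=1.5,fy=1.5))
E
```

```text
desc hit False
False [595.24  92.74 206.99] 14.946900020862946 [ 0.6 -0.1 -0.4]
False [565.36  92.05 207.04] -14.942395818939564 [ 0.1  0.  -0.3]
center offset 0.002252100961690928 clear width 29.88929583980251 grip 30.160066180409842
9.45
60 317 [ 440.8 -242.2   71.8] ((438.29461669921875, -240.3911895751953), (64.34361267089844, 40.69524002075195), 68.98063659667969)
105 342 [ 462.2 -248.7  114.5] ((462.0829162597656, -249.082275390625), (23.95207977294922, 17.597492218017578), 70.06590270996094)
```

View pics/w2.png

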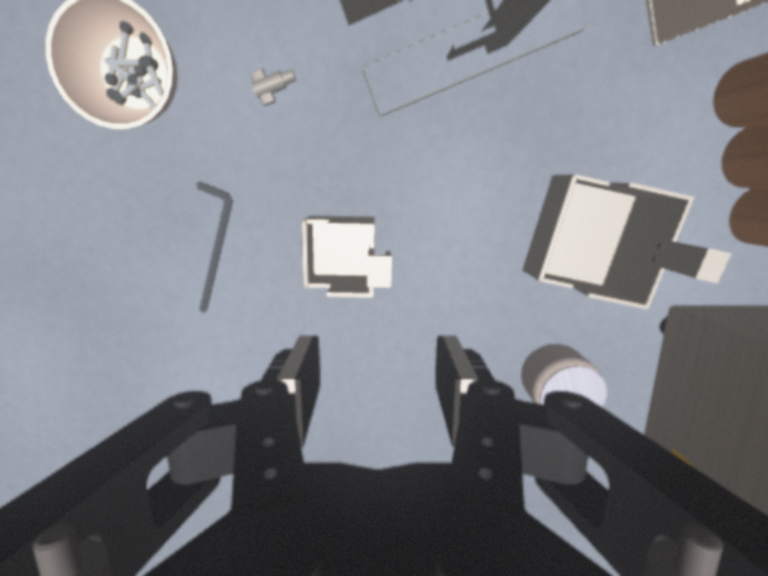

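The bin and its hook (380,270) are clear in the wrist view and the fingers are well placed. The rail probe touched nothing, so I check from the wrist clouds where the fingertips really are.

```bash
python3 - <<'E'
from h import *
print('tip',bot.tip_reach)
for n,tcp,yaw in(('w1',[560,92,400],.038),('w2',[463,-247,260],np.radians(-20))):
    c=dict(np.load(n+'.npz')); P=(cloud(c)-tcp).reshape(-1,3)@R.from_euler('z',yaw).as_matrix()
    m=P[(abs(P[:,0])<60)&(abs(P[:,1])<20)&(P[:,2]>-60)&(P[:,2]<60)]
    for s in(1,-1):
        k=m[m[:,0]*s>0]; print(n,s,len(k),'zmin pct',np.percentile(k[:,2],[0,1,5,20]).round(1),'inner x',np.percentile(abs(k[:,0]),[0,2,50]).round(1), 'y',k[:,1].min().round(1),k[:,1].max().round(1))
    # rail seen from w2? card etc
E
```

```text
tip 19.0
w1 1 1376 zmin pct [16.6 18.8 22.5 31. ] inner x [13.  13.  14.9] y -11.6 13.7
w1 -1 1380 zmin pct [15.7 18.9 22.6 31.5] inner x [16.6 16.7 18.5] y -11.6 13.6
w2 1 1423 zmin pct [17.3 19.4 23.7 31.8] inner x [20.3 20.4 21.6] y -11.3 13.2
w2 -1 1422 zmin pct [17.5 19.8 24.  31.8] inner x [23.1 23.2 24.4] y -11.4 12.5
```

```bash
python3 - <<'E'
from h import *
c=dict(np.load('w1.npz')); P=(cloud(c)-[560,92,400])@R.from_euler('z',.038).as_matrix()
print(c['depth'].min(), (c['depth']==0).mean(), c['mount'].round(2).tolist())
for v in range(216,310,8):
    print(v,[(u,*P[v,u].round(0).astype(int)) for u in (196,204,211,215,219,224)])
E
```

```text
0.0 0.009343465169270834 [[0.0, -0.97, -0.26, 65.23], [1.0, 0.0, -0.0, -1.88], [0.0, -0.26, 0.97, -158.25], [0.0, 0.0, 0.0, 1.0]]
216 [(196, np.int64(-125), np.int64(-140), np.int64(-400)), (204, np.int64(-107), np.int64(-140), np.int64(-400)), (211, np.int64(-91), np.int64(-140), np.int64(-400)), (215, np.int64(-83), np.int64(-140), np.int64(-400)), (219, np.int64(-56), np.int64(-91), np.int64(-266)), (224, np.int64(-49), np.int64(-96), np.int64(-278))]
224 [(196, np.int64(-123), np.int64(-154), np.int64(-387)), (204, np.int64(-108), np.int64(-159), np.int64(-400)), (211, np.int64(-92), np.int64(-159), np.int64(-399)), (215, np.int64(-21), np.int64(11), np.int64(24)), (219, np.int64(-19), np.int64(11), np.int64(23)), (224, np.int64(-17), np.int64(10), np.int64(21))]
232 [(196, np.int64(-127), np.int64(-179), np.int64(-400)), (204, np.int64(-27), np.int64(7), np.int64(25)), (211, np.int64(-22), np.int64(10), np.int64(33)), (215, np.int64(-20), np.int64(11), np.int64(33)), (219, np.int64(-18), np.int64(11), np.int64(34)), (224, np.int64(-17), np.int64(6), np.int64(22))]
240 [(196, np.
[... 2054 characters left out ...]
.int64(50)), (224, np.int64(-67), np.int64(-322), np.int64(-400))]
296 [(196, np.int64(-17), np.int64(17), np.int64(93)), (204, np.int64(-15), np.int64(17), np.int64(92)), (211, np.int64(-13), np.int64(17), np.int64(93)), (215, np.int64(-89), np.int64(-344), np.int64(-399)), (219, np.int64(-80), np.int64(-346), np.int64(-402)), (224, np.int64(-68), np.int64(-344), np.int64(-400))]
304 [(196, np.int64(-17), np.int64(17), np.int64(96)), (204, np.int64(-15), np.int64(17), np.int64(95)), (211, np.int64(-13), np.int64(17), np.int64(96)), (215, np.int64(-90), np.int64(-367), np.int64(-400)), (219, np.int64(-81), np.int64(-368), np.int64(-401)), (224, np.int64(-69), np.int64(-367), np.int64(-400))]
```

```bash
python3 - <<'E'
from h import *
s=bot.read_state(); print(s['ee_pos'],s['grip_width'],s['clock'])
c=cam('scene'); P=cloud(c); q=P.reshape(-1,3)
m=q[(np.linalg.norm(q[:,:2]-[463,-247],axis=1)<60)&(q[:,2]>135)&(q[:,2]<400)]
print(len(m),np.histogram(m[:,2],bins=np.arange(130,400,10)))
uv=[]
d=(np.array([[463,-247,230]])-c['e'])@c['Rm']; x=d[0,:2]/d[0,2]; px=x*c['f']+[c['cx'],c['cy']]; print(px)
u,v=px.astype(int); cr=c['image'][max(0,v-75):v+75,max(0,u-100):u+100]; cv2.imwrite('pics/s2.png',cv2.resize(cr,None,fx=4,fy=4))
E
```

```text
[ 463.46530273 -246.37789702  260.04613909] 43.940103320990566 9.45
646 (array([  0,   0,   0,   0,   0,   0,   0,   0,   0,   0,   0,   0,   0,
         0,   5,  46,  50,  37,  17,  42,  63,  71,  51,  42,  60, 114]), array([130, 140, 150, 160, 170, 180, 190, 200, 210, 220, 230, 240, 250,
       260, 270, 280, 290, 300, 310, 320, 330, 340, 350, 360, 370, 380,
       390]))
[159.36947455 174.95303364]
```

View pics/s2.png

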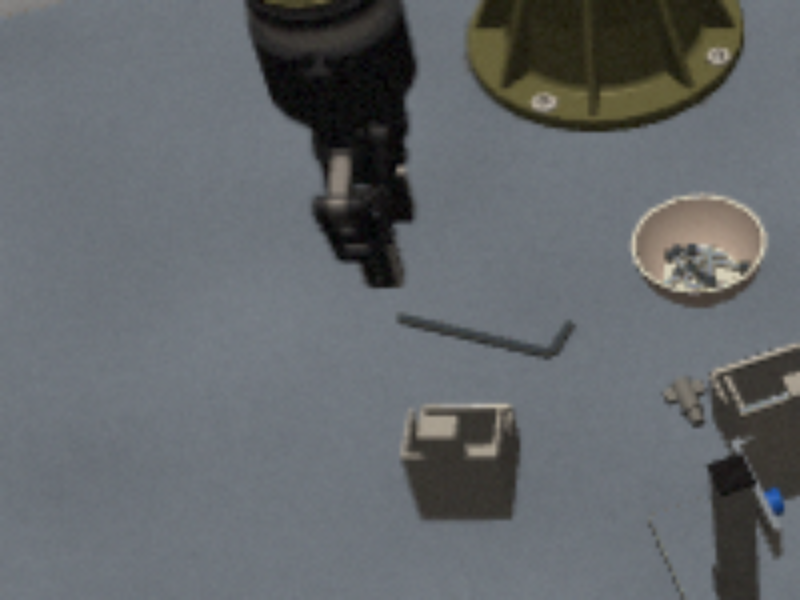

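Two cameras agree that the fingertips stand about 17 mm above the reported TCP, not 19 mm below it. The fingertip centre also reads 1.6–1.8 mm low along the jaws, which is camera bias. I use these measured offsets: for tips at z≈91 the commanded z is 75, and I descend with force stops.

```bash
python3 - <<'E'
from h import *
y=np.radians(-20); q=down(y); p=np.array([463.6,-249.6,75])
bot.servo_line(p+[0,0,70],q,speed=150)
print('hit',bot.servo_line(p,q,speed=90,until_force=6))
bot.move_gripper(10,60); s=bot.read_state(); print(s['grip_width'],s['grip_force'],s['ee_pos'],s['ft_force'].round(2))
f0=s['ft_force']
if s['grip_width']>14:
    bot.servo_line(p+[0,0,20],speed=60); s=bot.read_state(); print(s['grip_width'],s['ft_force'].round(2),(s['ft_force']-f0).round(2))
    bot.servo_line(p+[0,0,225],speed=200); bot.dwell(.1)
    c=cam('wrist'); np.savez('w3.npz',**c); cv2.imwrite('pics/w3.png',cv2.resize(c['image'],None,fx=1.5,fy=1.5))
    s=bot.read_state(); print(s['clock'],s['ee_pos'],s['grip_width'],s['ft_force'].round(2))
E
```

```text
hit False
16.953383977645988 59.46552872657776 [ 463.99690077 -249.83292974   75.71873343] [0.09 0.19 6.21]
16.45524141745033 [ 0.26 -0.07 -3.9 ] [  0.16  -0.26 -10.1 ]
13.5 [ 463.42137099 -249.51798011  299.0873805 ] 16.846182737258488 [-0.61 -0.15 -2.06]
```

View pics/w3.png

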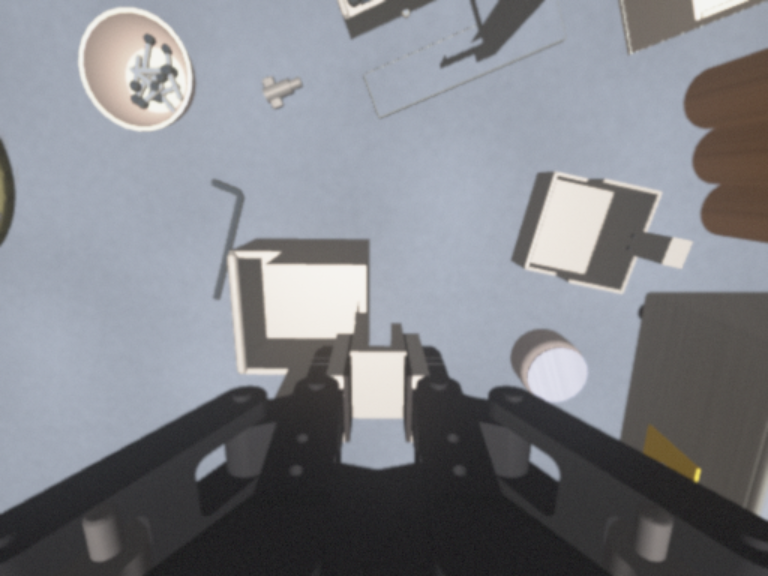

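The bin is held with the hook between the pads (378,385) and looks upright. I measure how it sits in the tool frame.

```bash
python3 - <<'E'
from h import *
c=dict(np.load('w3.npz')); Rw=R.from_quat(np.roll(down(np.radians(-20)),-1))
P=(cloud(c)-[463.42,-249.52,299.09])@R.from_euler('z',np.radians(-20)).as_matrix()   # x back, y left, z up rel. ee
v,u=np.mgrid[:384,:512]
q=P.reshape(-1,3)
hk=P[240:275,240:264].reshape(-1,3); hk=hk[hk[:,2]>30]; print('hook top',hk.mean(0).round(1),hk.min(0).round(1),hk.max(0).round(1))
A=np.c_[hk[:,:2],np.ones(len(hk))]; print('hook plane slopes',np.linalg.lstsq(A,hk[:,2],rcond=None)[0].round(3))
fl=P[180:220,185:235].reshape(-1,3); fl=fl[(fl[:,2]<-60)&(fl[:,2]>-85)]
A=np.c_[fl[:,:2],np.ones(len(fl))]; print('floor',len(fl),fl.mean(0).round(1),np.linalg.lstsq(A,fl[:,2],rcond=None)[0].round(4))
b=q[(q[:,2]>-35)&(q[:,2]<-24)&(q[:,0]>-80)&(q[:,0]<0)]
r=cv2.minAreaRect(b[:,:2].astype(np.float32)); print('front rim',len(b),r,b.min(0).round(1),b.max(0).round(1))
b=q[(q[:,2]>-12)&(q[:,2]<5)&(q[:,0]>-60)&(q[:,0]<0)&(abs(q[:,1])<60)]
print('rim',len(b),b.min(0).round(1),b.max(0).round(1),cv2.minAreaRect(b[:,:2].astype(np.float32)))
E
```

```text
hook top [-1.6 -0.6 39.3] [ -7.4 -11.   37.4] [  4.2  64.5 158.1]
hook plane slopes [-4.000e-03  6.110e-01  3.967e+01]
floor 1941 [-39.7  -5.4 -73.1] [-8.00000e-04  1.60000e-03 -7.30884e+01]
front rim 1155 ((-40.14692687988281, 0.090545654296875), (64.19654846191406, 66.94562530517578), 89.60418701171875) [-73.6 -31.8 -35. ] [ -6.5  32.2 -24. ]
rim 807 [-47.9 -29.7 -12. ] [-6.4 32.2  4.9] ((-27.082836151123047, 1.1609134674072266), (61.99714660644531, 40.94014358520508), 89.42472839355469)
```

```bash
python3 - <<'E'
from h import *
yaw=.0235
bot.move_to([582.1,92.4,320],down(yaw)); bot.servo_line([582.1,92.4,262],speed=120); bot.dwell(.2)
c=cam('wrist'); np.savez('w4.npz',**c); cv2.imwrite('pics/w4.png',cv2.resize(c['image'],None,fx=1.5,fy=1.5))
s=bot.read_state(); e=s['ee_pos']; print(s['clock'],e,s['grip_width'],s['ft_force'].round(2))
P=(cloud(c)-e)@R.from_euler('z',yaw).as_matrix(); q=P.reshape(-1,3); q[:,2]+=e[2]
rail=q[(q[:,2]>194)&(q[:,2]<202)&(abs(q[:,0])<15)&(abs(q[:,1])<60)]
for y in range(-60,60,10):
    k=rail[(rail[:,1]>=y)&(rail[:,1]<y+10)]
    if len(k)>5: print('rail',y,len(k),np.percentile(k[:,0],[2,50,98]).round(1))
b=q[(q[:,2]>150)&(q[:,2]<172)&(q[:,0]<-10)&(q[:,0]>-90)]
for lo,hi in((-60,-25),(25,60)):
    k=b[(b[:,1]>lo)&(b[:,1]<hi)]
    if len(k): print('bin',lo,len(k),np.percentile(k[:,1],[0,2,50,98,100]).round(1))
pb=q[(q[:,2]>225)&(q[:,2]<237)&(q[:,0]>-85)&(q[:,0]<0)&(abs(q[:,1])<50)]; print('pot',pb.min(0).round(1),pb.max(0).round(1))
E
```

```text
15.7417 [582.27021493  92.37991513 262.66568911] 16.815135635990053 [-0.48 -0.48 -3.18]
rail -30 57 [-3.9 -1.3  0.5]
rail -20 65 [-3.9 -2.1  0.5]
rail -10 66 [-3.9 -1.3  0.5]
rail 0 77 [-4.7 -2.1  0.5]
rail 10 79 [-4.7 -2.1  0.4]
rail 20 82 [-4.7 -2.1  0.4]
rail 30 110 [-13.9  -2.5   1.2]
rail 40 96 [-4.6 -1.7  1.2]
rail 50 56 [-4.6 -1.7  1.2]
bin 25 252 [36.1 36.3 38.3 39.  39.1]
pot [-73.9 -31.3 225. ] [ -6.5  32.8 237. ]
```

View pics/w4.png

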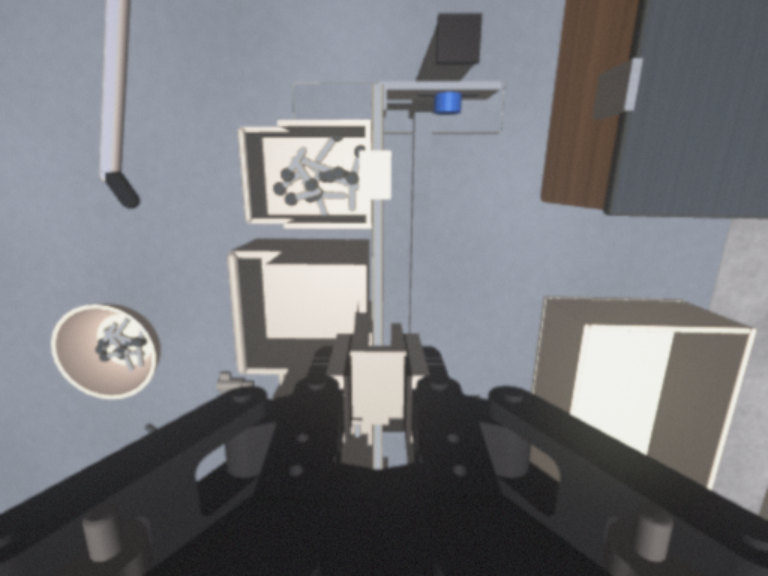

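The rail (col ~378) lines up with the hook's centre, and the left bin's clearance is about 3.5 mm. I shift 0.4 mm left, lower in, and feel the mouth clearance before lowering fully.

```bash
python3 - <<'E'
from h import *
yaw=.0235; u=np.array([np.cos(yaw),np.sin(yaw),0]); p=np.array([582.2,92.8,0])
E=lambda:np.array(bot.read_state()['ee_pos'])
h=bot.servo_line(p+[0,0,198],speed=50,until_force=5); print('a',h,E(),bot.read_state()['ft_force'].round(1))
if not h:
    h=bot.servo_line(p+[0,0,180],speed=30,until_force=5); print('b',h,E(),bot.read_state()['ft_force'].round(1))
    if not h:
        r=[]
        for sg in(1,-1):
            h=bot.servo_line(p+[0,0,180]+sg*5*u,speed=10,until_force=2.5); r.append((E()-p)@u); print(h,r[-1].round(2),bot.read_state()['ft_force'].round(1))
            bot.servo_line(p+[0,0,180],speed=20)
        print('centre',np.mean(r))
print(bot.read_state()['clock'],bot.read_state()['grip_width'])
E
```

```text
a False [582.33148447  92.79904028 198.33449647] [ 0.6  0.7 -2.7]
b False [582.27936521  92.81597438 180.1373655 ] [ 0.1  0.3 -2.6]
True 1.85 [ 0.7  0.1 -2.4]
True -1.88 [ 3.7  0.1 -0.7]
centre -0.011397743733895127
19.1167 16.68319543412823
```

The hook's mouth straddles the rail, centred to 0.01 mm, so I seat it.

```bash
python3 - <<'E'
from h import *
p=np.array([582.2,92.8,0])
E=lambda:np.array(bot.read_state()['ee_pos']).round(2)
h=bot.servo_line(p+[0,0,162],speed=15,until_force=4); s=bot.read_state(); print('seat',h,E(),s['ft_force'].round(1))
if h and s['ee_pos'][2]<168:
    bot.move_gripper(26); bot.dwell(.4); s=bot.read_state(); print(E(),s['grip_width'],s['ft_force'].round(1))
    c=cam('wrist'); cv2.imwrite('pics/w5.png',cv2.resize(c['image'],None,fx=1.5,fy=1.5))
    P=cloud(c); hk=P[235:285,240:264].reshape(-1,3); hk=hk[(hk[:,2]>190)&(hk[:,2]<230)]; print('hook',np.median(hk,0).round(1))
print(bot.read_state()['clock'])
E
```

```text
seat True [582.17  92.81 165.55] [-1.5 -0.3  4.8]
[581.73  92.75 164.6 ] 25.58243516256401 [ 0.2 -0.8 -0.7]
hook [580.2  92.6 204.7]
20.725
```

View pics/w5.png

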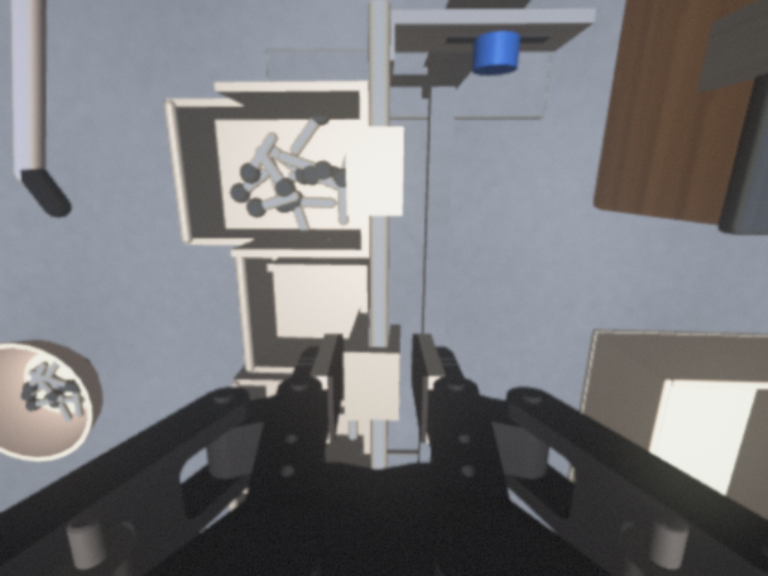

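The hook sits fully down over the rail (top at 204.7) and both fingers are clear. I retreat upward and check with the cameras.

```bash
python3 - <<'E'
from h import *
bot.move_gripper(32)
e=np.array(bot.read_state()['ee_pos']); print(bot.servo_line(e+[0,0,60],speed=60,until_force=4))
bot.servo_line(e+[0,0,200],speed=200); bot.move_to([480,92,400],down(.0235)); bot.dwell(.3)
c=cam('wrist'); P=cloud(c); q=P.reshape(-1,3)
hk=q[(q[:,2]>202)&(q[:,2]<212)&(q[:,0]>560)&(q[:,0]<600)]
ys=np.sort(hk[:,1]); g=np.split(ys,np.where(np.diff(ys)>8)[0]+1); print('hooks',[(k.mean().round(1),len(k)) for k in g if len(k)>10])
for a,b in((-80,-5),(-5,58),(58,126),(126,200)):
    k=q[(q[:,2]>150)&(q[:,2]<172)&(q[:,0]>500)&(q[:,0]<572)&(q[:,1]>a)&(q[:,1]<b)]
    print(a,b,len(k),k.min(0).round(1),k.max(0).round(1))
f=q[(q[:,2]>80)&(q[:,2]<100)&(q[:,0]>510)&(q[:,0]<565)&(abs(q[:,1]-92)<25)]
if len(f)>50: print('floor',f.mean(0).round(1),np.linalg.lstsq(np.c_[f[:,:2],np.ones(len(f))],f[:,2],rcond=None)[0].round(3))
print(bot.read_state()['clock'])
cv2.imwrite('pics/w6.png',cv2.resize(c['image'],None,fx=1.5,fy=1.5))
E
```

```text
False
hooks [(np.float64(26.2), 190), (np.float64(93.2), 253), (np.float64(160.2), 248)]
-80 -5 58 [529.8 -76.  151.1] [571.7  -5.1 165.6]
-5 58 167 [531.6  -4.8 150. ] [572.   57.4 165.9]
58 126 212 [534.1  60.1 150. ] [572.  124.9 171.9]
126 200 317 [518.3 126.9 150.9] [572.  191.  171.9]
floor [541.6  91.8  90.2] [6.1000e-02 1.0000e-03 5.7327e+01]
23.8167
```

View pics/w6.png

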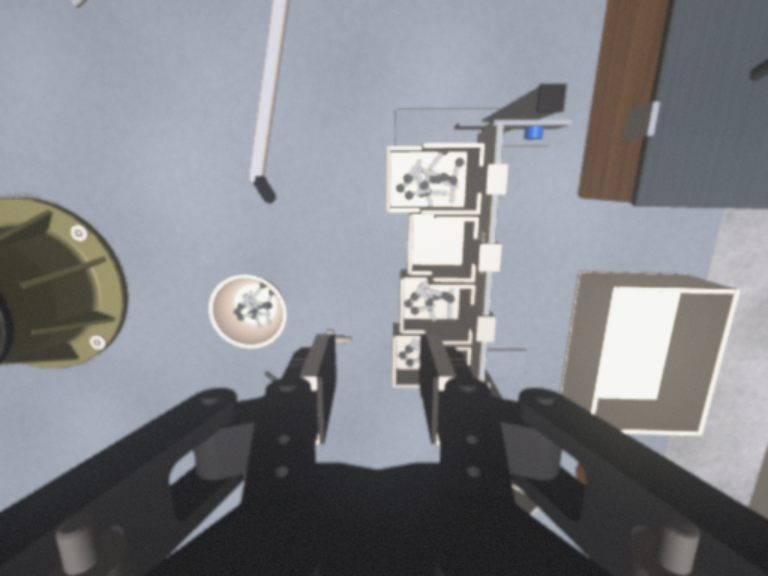

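The bin at (438,243) hangs between its neighbours. The floor leans 3.5°, and the neighbours' hooks and sides have not moved.

```bash
python3 -c "
from rig import bot
print(bot.finish_job())"
```

```text
the job is handed in; nothing more can be done
None
```

The narrow bin hangs in the free place with its hook fully down over the rail; the neighbouring bins did not move, the wide bin was left alone, and I handed the job in at about 24 s of the 48 s allowed.

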